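# Run the block through the relief press

## Robot

A 6-joint arm with a two-finger parallel gripper is mounted at the origin on the work surface. World frame = base frame: x ahead of the robot, y to its left, z up, the work surface at z = 0. Lengths are in m, angles in rad, forces in N, time in s.
With the tool pointing down it reaches from about 0.35 to 0.975 m from the base axis. Payload 4.9 kg.
Tool frame: the origin (TCP) lies at the very end of the fingers, on their centre line; the grasp point (between the pads) lies 19 mm behind it (manip.hold_point_z is the distance from the TCP to the grasp point, in m); z points along the fingers, y is the direction in which the jaws open and shut (so a half turn about z gives the same grasp; the last joint's range is limited). The gripper opens to 85 mm and grips with 20 to 120 N. Pads are 22 mm wide; open, the fingers measure 114 mm over their backs; the gripper's body (76 mm by 85 mm) begins 54 mm behind the grasp point. The pads swing forward as they close: fully open they stand 13 mm farther back than shut.
Start: joints at [1.079, 0.053, 1.613, -0, 1.476, -0.119], TCP at [0.228, 0.582, 0.231] pointing down, gripper open.
Joint ranges: [-3.01, 3.01], [-1.01, 2.22], [0.06, 2.58], [-1.02, 4.17], [0.09, 2.62], [-3.14, 3.14]. Speed limits (rad/s): [2.57, 2.57, 3.14, 3.14, 3.14, 3.14].

## Interface

Orientations are given as a unit quaternion [w, x, y, z].
In Python, from plant import monitor, grab_frame, camera_params, ticket, manip gives the robot as it stands.
- The arm moves only by the tool play_rows, never from a script. Its argument "commands" is a list of rows, each an object of numbers: "dx", "dy", "dz": the shift along the tool's x, y, z in cm; "rx", "ry", "rz": the turn, a rotation vector about the tool's x, y, z in rad; "claw": the closure, from 0 (fully open) to 1 (shut). In form: [{"dx": .., "dy": .., "dz": .., "rx": .., "ry": .., "rz": .., "claw": ..}, ...]. A call has 1 to 5 rows; each row is the pose to reach, as a shift and turn from the pose measured when the call began, along the tool's axes at that moment; what a row does not reach only later rows make up. A row lasts 1/10 s, in which the tool goes at most 50 mm and 8.59 degrees, less where a joint would pass 70% of its speed; a pose out of reach is approached as far as the arm can. A call with a gripper value outside its range is refused whole. The fingers move at their own pace and stop on an object; the grip force is fixed at half the most. Time passes only in rows, so rows that repeat a pose let the fingers close. It gives the time, the measured TCP pose, the force and the opening at its end, in the units of the state.
- monitor.state(): the state, without advancing time (a new reading comes with each control period).
- grab_frame(name): name is "scene" or "top" or "wrist"; returns the picture (480x640x3 uint8, blue, green, red); there is no depth.
- camera_params(name): a dict with "fx", "fy", "cx", "cy" (pixels), "rvec" (rotation vector, rad) and "tvec" (3), from world to camera coordinates, as OpenCV has them; the wrist camera has in their place "tool_from_camera" (4x4, takes a point from camera to tool coordinates, whose origin is the TCP and whose axes are the flange's). Camera axes: x right, y down, z forward; pixel columns grow to the right and rows downward; lengths in m; the calibration is good to about 2 mm. A picture is of the moment at which its call begins: read the wrist's pose just before it. camera_params takes no time and is no camera call.
- ticket.job_done(): hands the job in, once; it reports no verdict.
The state is a dict: "time": time; "joint_pos": joint angles; "joint_vel": joint speeds; "joint_efforts": joint torques, N m; "tool_pos": TCP position; "tool_rot": TCP orientation; "contact_force": force on the tool from outside, world axes, zero at the start; "ft_torque": the same for the moment, N m; "gripper_width": opening from 0.0 (shut) to 1.0 (fully open).
Only numpy, scipy, OpenCV 4.12 (cv2) and the standard library are available. Lean on these libraries where they do the work, as an engineer would, in place of code of your own. Each camera call takes 0.05 s, during which the arm holds its last target.

## Task

Pull the print: turn the star wheel of the table-top printing press by pushing its spokes with a fingertip, gently and slowly, so that the bed carries the printing block under the roller and out on the other side; never grip the wheel or roll the bed back, which smears the print. Stop when the whole block is out from under the roller as seen from above, but no more than 5 cm past it. Do not touch the bed or the block, and leave the bottle, the brush cup and the hand inking roller where they are.

Things in the scene. Friction and masses are not known exactly. Their poses are not given: they have to be found in the camera images.
- press: Table-top printing press, fixed: two grey side frames 250 mm apart, bed between them, 257 mm high at its screw handles. Origin on the table, midway between the frames, straight below the roller. x points along the roller, away from the star wheel; y points level across the roller, along the bed's travel; z up. All of it but the bed and the wheel's shaft lies within 140 mm of the origin in x.
- roller_mid (a point): Centre of the steel top roller: radius 40 mm, 216 mm long along the press's x, axis 168 mm above the table. Axes as the press's.
- wheel_hub (a point): Centre of the star wheel, on the roller's axis, 215 mm to the press's -x (robot's side), 77 mm clear of the near frame. Axes as the press's. Red hub, radius 26 mm, 30 mm thick; four straight steel spokes 12 mm thick, 90 degrees apart, in the upright plane through this point along the press's y; each ends in a black ball of radius 13 mm centred 135 mm from here.
- star_wheel (a joint): Turn of the wheel, rad, 0 to 7, growing as its top moves to the press's +y (the right way to turn). At 0 spokes stand straight up, down and level; at q one leans q from straight up towards +y, the others at 90 degrees to it. It is fixed on the top roller: each rad carries the bed 40 mm to -y. Stiff (a push of about 6 N, 110 mm from the hub); stays where left.
- press_bed (a joint): Travel of the flat aluminium bed, m, 0 to 0.28, growing as it runs to the press's -y; always 0.04 times the star wheel's value. At 0 the bed's centre is at y = +140 mm in the press's frame. Bed 200 mm (x) x 460 x 12 mm, its top 114.5 mm above the table.
- block_center (a point): Centre of the loose printing block, dark wood, smaller white card on top: 100 mm along the roller, 70 mm along the bed's travel, 12 mm high, square to the press within 3 degrees. Starts on the roller's +y side, its near edge under the roller's curve; rides on the bed without slipping. Wholly out when this point is over 75 mm to the -y side of the roller's axis, 5 cm past the roller at 125 mm.
- ink_bottle: Blue plastic bottle, 54 mm across, 150 mm high, origin under its centre. Stands on the table; leave alone.
- brush_cup: Clear cup with three brushes standing in it, 76 mm across, 190 mm high with the brushes, origin under its centre. Leave alone.
- brayer: Hand inking roller lying on the table: black roller 80 mm long and 36 mm thick across its front (+x end), wooden handle towards its -x, 165 mm long in all, origin on the table near the middle. Leave alone.
Things that resemble listed ones, but are neither listed nor needed, are in the scene too. Of the things that look like the part that bears block_center, the middle-sized one is meant.

How it is judged:
By the outcome, as a careful person would: the job done as asked, in the order asked, and still so for the second after the job is handed in, with the robot touching nothing.
It also fails if it takes over 72 s, if anything falls off the work surface, if the arm or the gripper's body presses on something with over 40 N, if the wrist force passes 120 N, or if a joint passes its speed limit or range.

## Working session

There is one attempt and no reset: what is moved stays moved. The work goes in short steps, Python scripts to look and compute and a tool call to move; the robot and the scene stay as the last step left them, time stands still between calls to the robot, and variables do not carry over. Pictures are saved under pics/ and viewed, and the job is handed in when it is done.

Besides the shell and the picture viewer there is one more tool, called after ">>>" by a JSON object that holds its "name" and its "arguments", one argument or row to a line. play_rows: Moves the arm, as the interface text tells. Its arguments: {"type":"object","properties":{"commands":{"type":"array"}},"required":["commands"]}

```bash
mkdir -p pics
python3 - <<'E'
from plant import monitor, grab_frame, camera_params
import cv2
print(monitor.state())
for n in("scene","top"):
    cv2.imwrite(f"pics/{n}0.png",grab_frame(n)); print(n,camera_params(n))
print(camera_params("wrist"))
E
```

```text
{'time': 0.0, 'joint_pos': array([ 1.07897658e+00,  5.33469662e-02,  1.61428736e+00, -3.27072816e-05,
        1.47599773e+00, -1.19018208e-01]), 'joint_vel': array([ 5.66541016e-04,  3.43587149e-05,  3.90908152e-04, -1.52971680e-03,
       -5.49792991e-04,  1.85170865e-03]), 'joint_efforts': array([-7.13209429e-04, -3.93686378e+01, -3.70172954e+01, -1.87835817e-04,
        7.12881127e-03, -3.56204896e-05]), 'tool_pos': array([0.22736483, 0.58151089, 0.23007312]), 'tool_rot': array([-2.91092170e-04,  1.85321585e-01,  9.82677399e-01, -9.77407399e-04]), 'contact_force': array([-0.55284521,  0.37680558, -0.13030249]), 'ft_torque': array([0.03276083, 0.01603353, 0.00760616]), 'gripper_width': 0.9993835537941295}
scene {'fx': 498.4099296179468, 'fy': 498.4099296179468, 'cx': 312.0937837184181, 'cy': 238.8146075118011, 'rvec': array([ 1.48871665,  2.11803713, -0.82641097]), 'tvec': array([ 0.21641067, -0.28800296,  1.59739031])}
top {'fx': 609.5535564047021, 'fy': 609.5535564047021, 'cx': 312.469566515989, 'cy': 242.92220474877203, 'rvec': array([ 2.14769652, -2.1195201 ,  0.20290443]), 'tvec': array([-0.05865025,  0.58074215,  1.61752384])}
{'fx': 404.2065376079736, 'fy': 404.2065376079736, 'cx': 324.9562165867916, 'cy': 233.9289150589708, 'tool_from_camera': array([[-1.27377890e-03, -9.64358119e-01, -2.64597423e-01,
         6.63217721e-02],
       [ 9.99998248e-01, -8.65530511e-04, -1.65948440e-03,
        -7.90005994e-04],
       [ 1.37132012e-03, -2.64599074e-01,  9.64357532e-01,
        -1.43200029e-01],
       [ 0.00000000e+00,  0.00000000e+00,  0.00000000e+00,
         1.00000000e+00]])}
```

View pics/scene0.png

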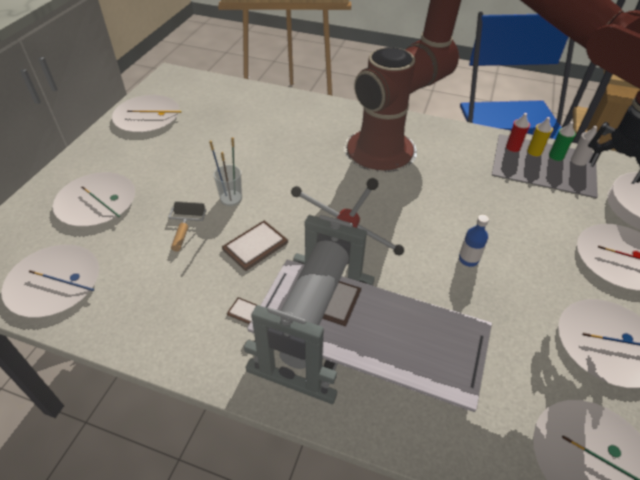

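View pics/top0.png

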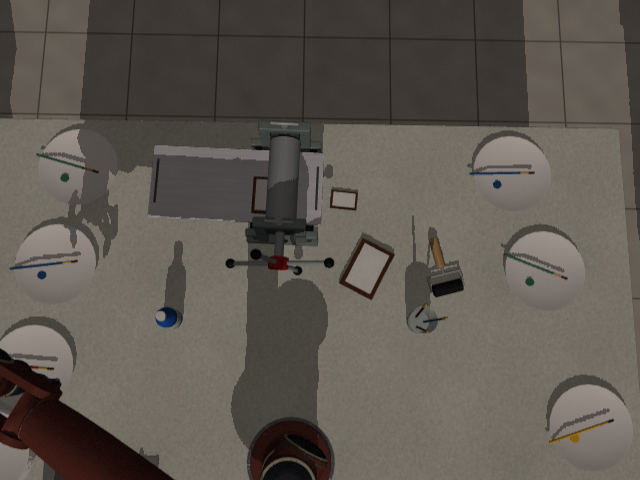

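Run:
```python
import cv2
a=cv2.imread("pics/top0.png");cv2.imwrite("pics/c1.png",cv2.resize(a[110:310,140:400],None,fx=3,fy=3,interpolation=2))
a=cv2.imread("pics/scene0.png");cv2.imwrite("pics/c2.png",cv2.resize(a[165:415,220:500],None,fx=2.4,fy=2.4,interpolation=2))
```

```text
(no output)
```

View pics/c1.png

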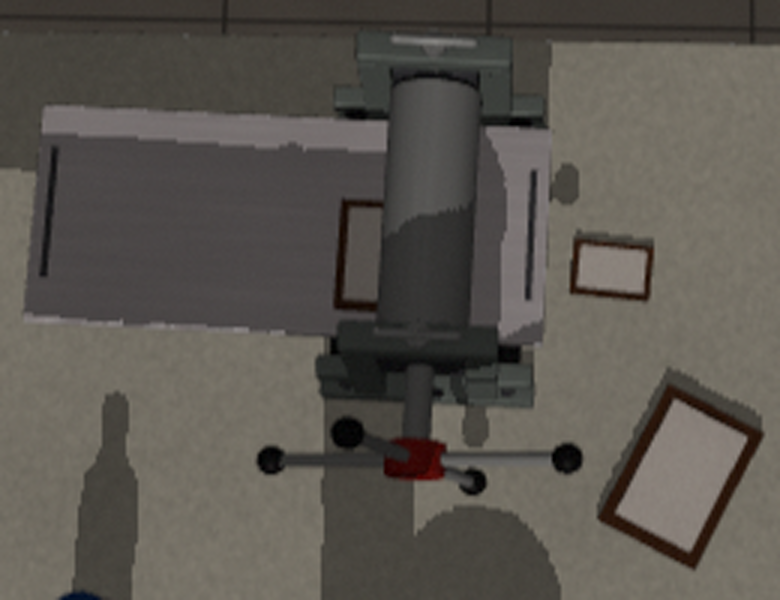

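View pics/c2.png

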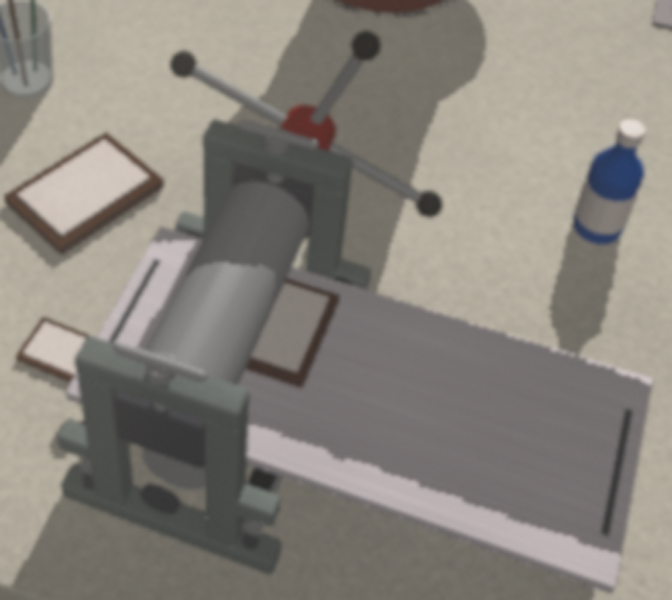

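```bash
cat > h.py <<'E'
import numpy as np,cv2
from plant import monitor, grab_frame, camera_params
def proj(n,P):
    c=camera_params(n);K=np.array([[c['fx'],0,c['cx']],[0,c['fy'],c['cy']],[0,0,1]])
    return cv2.projectPoints(np.asarray(P,float).reshape(-1,3),c['rvec'],c['tvec'],K,None)[0][:,0]
def ray(n,u,v,z):
    c=camera_params(n);R=cv2.Rodrigues(c['rvec'])[0];o=-R.T@c['tvec'].ravel()
    d=R.T@np.array([(u-c['cx'])/c['fx'],(v-c['cy'])/c['fy'],1]);return o+d*(z-o[2])/d[2]
def W(p,P): # press->world
    x,y,t=p;c,s=np.cos(t),np.sin(t);P=np.atleast_2d(P)
    return np.c_[x+c*P[:,0]-s*P[:,1],y+s*P[:,0]+c*P[:,1],P[:,2]]
def ball(k,q,r=.135,x=-.215):
    a=q+k*np.pi/2;return [x,r*np.sin(a),.168+r*np.cos(a)]
E
cat > f.py <<'E'
from h import *
from scipy.optimize import least_squares
T={1:(230,263.3),3:(328.7,262.7),0:(255.7,254.3),2:(297.7,270.7)}
S={3:(296.3,191.7),0:(372.5,183.8),1:(398.3,250)}
def res(v,full=False):
    p=v[:3];q=v[3];r=[]
    for n,D in(("top",T),("scene",S)):
        r.append(proj(n,W(p,[ball(k,q) for k in D]))-np.array(list(D.values())))
    bed=0.04*q
    C=[[.1,.37-bed,.1145],[-.1,.37-bed,.1145],[.1,-.09-bed,.1145]]
    r.append(proj("top",W(p,C))-np.array([(154.7,145.7),(148.8,215.5),(322.7,152.5)]))
    return np.vstack(r) if full else np.vstack(r).ravel()
b0=ray("top",279,263,.168);print(b0)
s=least_squares(res,[b0[0]+.215,b0[1],0,.2],loss='soft_l1');print(s.x);print(res(s.x,True).round(1))
p=s.x[:3];print("hub",W(p,[-.215,0,.168]))
R=lambda q:np.array([np.cos(p[2]),np.sin(p[2])])
# block outer corners (top z .1265) 
for u,v in((342,200),(336,306)):
    w=ray("top",140+u/3,110+v/3,.1265);d=w[:2]-p[:2];c,s_=np.cos(p[2]),np.sin(p[2]);print("blockcorner press",c*d[0]+s_*d[1],-s_*d[0]+c*d[1])
for n,u,v,z in(("bottle",160,318,.15),("cup",415,320,.0)): print(n,ray("top",u,v,z))
E
python3 f.py
```

```text
[0.50782008 0.03429916 0.168     ]
[ 0.72265981  0.02947162 -0.0352125   0.36135399]
[[ 0.3 -0. ]
 [-0.2 -0. ]
 [-0.6 -0.1]
 [-0.4 -0.2]
 [-0.5 -0.6]
 [-0.4 -0. ]
 [-0.3 -0.3]
 [-0.6 -1.4]
 [-1.7  0.9]
 [ 1.3  0.2]]
hub [[0.50779308 0.03704074 0.168     ]]
blockcorner press 0.019736372703733903 0.07901149994713143
blockcorner press -0.07685017487136178 0.07807678341199123
bottle [0.36674204 0.33079275 0.15      ]
cup [ 0.37807358 -0.33808164  0.        ]
```

```bash
cat >> h.py <<'E'
from scipy.spatial.transform import Rotation as Ro
PP=np.array([0.7227,0.0295,-0.0352])
def cmd(y,z,x=-.215,st=None):
    """row to reach press point, jaws along press y, tool down"""
    st=st or monitor.state();w=st['tool_rot'];R=Ro.from_quat([w[1],w[2],w[3],w[0]])
    t=W(PP,[x,y,z])[0];d=R.inv().apply(t-st['tool_pos'])*100
    c,s=np.cos(PP[2]),np.sin(PP[2])
    G=Ro.from_matrix(np.array([[-c,-s,0],[-s,c,0],[0,0,-1]]).T.T)
    rv=(R.inv()*G).as_rotvec()
    return d.round(2),rv.round(3)
def tip(a,r=None):
    a=np.radians(a)
    if r is None: r=np.interp(np.degrees(a),[20,80],[.095,.112])
    if np.degrees(a)<=88: 
        return r*np.sin(a)-.006*np.cos(a)-.0145, .168+r*np.cos(a)+.006*np.sin(a)
    r=.0855;return r*np.sin(a)-.006*np.cos(a)+.0145, .168+r*np.cos(a)+.006*np.sin(a)
def now():
    st=monitor.state();d=st['tool_pos'][:2]-PP[:2];c,s=np.cos(PP[2]),np.sin(PP[2])
    print('t',round(st['time'],2),'press',np.round([c*d[0]+s*d[1],-s*d[0]+c*d[1],st['tool_pos'][2]],4),'F',st['contact_force'].round(1),'g',round(st['gripper_width'],2))
E
python3 - <<'E'
from h import *
from plant import manip
print([ (k,getattr(manip,k)) for k in dir(manip) if k[0]!='_'])
now()
print(cmd(.0,.37),cmd(0,.30))
for a in range(5,106,10): print(a,np.round(tip(a),4))
E
```

```text
[('IKError', <class 'plant.IKError'>), ('hold_point_z', 0.0187)]
t 0.1 press [-0.5145  0.5343  0.2302] F [-0.2  0.5  0.1] g 1.0
(array([-45.95, -40.52, -13.92]), array([-0.002, -0.001, -0.338])) (array([-45.95, -40.51,  -6.92]), array([-0.002, -0.001, -0.338]))
5 [-0.0122  0.2632]
15 [0.0043 0.2613]
25 [0.0208 0.2579]
35 [0.0375 0.2527]
45 [0.0534 0.2444]
55 [0.068  0.2331]
65 [0.0806 0.219 ]
75 [0.0908 0.2024]
85 [0.0966 0.1837]
95 [0.1002 0.1665]
105 [0.0986 0.1517]
```

Three block look-alikes (top view): on the bed at (265,195), small on the table at (344,199), large on the table at (367,268). The middle-sized one is on the bed, half under the roller, which the enlarged crop confirms. First I raise the arm with the fingers shut.

>>> {"name": "play_rows", "arguments": {
  "commands": [
    {"dz": -5,"claw": 1},
    {"dz": -10,"claw": 1},
    {"dz": -14,"claw": 1,"rz": -0.11},
    {"dx": -3,"dy": -3,"dz": -14,"rz": -0.22,"claw": 1},
    {"dx": -6,"dy": -6,"dz": -14,"rz": -0.338,"claw": 1}
  ]
}}

```text
invalid input
```

```bash
python3 -c "
from h import *
now();print(cmd(-.005,.37))"
```

```text
t 0.1 press [-0.5145  0.5343  0.2302] F [-0.2  0.5  0.1] g 1.0
(array([-46.11, -40.99, -13.92]), array([-0.002, -0.001, -0.338]))
```

All keys are probably required.

>>> {"name": "play_rows", "arguments": {
  "commands": [
    {"dx": 0,"dy": 0,"dz": -5,"rx": 0,"ry": 0,"rz": 0,"claw": 1},
    {"dx": 0,"dy": 0,"dz": -10,"rx": 0,"ry": 0,"rz": 0,"claw": 1},
    {"dx": 0,"dy": 0,"dz": -14,"rx": 0,"ry": 0,"rz": -0.11,"claw": 1},
    {"dx": -3,"dy": -3,"dz": -14,"rx": 0,"ry": 0,"rz": -0.22,"claw": 1},
    {"dx": -6,"dy": -6,"dz": -14,"rx": 0,"ry": 0,"rz": -0.338,"claw": 1}
  ]
}}

```text
time: 0.6
tool_pos: [0.2618, 0.504, 0.372]
tool_rot: [0.0, 0.014, 1.0, 0.0]
contact_force: [1.4, -1.0, -1.2]
gripper_width: 0.145
```

```bash
python3 -c "
from h import *
now();print(cmd(-.005,.37))"
```

```text
t 0.6 press [-0.4773  0.458   0.372 ] F [ 1.4 -1.  -1.2] g 0.15
(array([-25.9 , -46.49,   0.2 ]), array([0.001, 0.001, 0.007]))
```

>>> {"name": "play_rows", "arguments": {
  "commands": [
    {"dx": -2.2,"dy": -4,"dz": 0,"rx": 0,"ry": 0,"rz": 0,"claw": 1},
    {"dx": -4.4,"dy": -8,"dz": 0,"rx": 0,"ry": 0,"rz": 0,"claw": 1},
    {"dx": -6.7,"dy": -12,"dz": 0,"rx": 0,"ry": 0,"rz": 0.007,"claw": 1},
    {"dx": -8.9,"dy": -16,"dz": 0,"rx": 0,"ry": 0,"rz": 0.007,"claw": 1},
    {"dx": -11.2,"dy": -20,"dz": 0,"rx": 0,"ry": 0,"rz": 0.007,"claw": 1}
  ]
}}

```text
time: 1.1
tool_pos: [0.3683, 0.2992, 0.3715]
tool_rot: [0.0, 0.017, 1.0, 0.0]
contact_force: [0.4, 0.8, 0.2]
gripper_width: 0.002
```

```bash
python3 -c "
from h import *
now();print(cmd(-.005,.37))"
```

```text
t 1.1 press [-0.3636  0.2571  0.3715] F [0.4 0.8 0.2] g 0.0
(array([-14.84, -26.22,   0.15]), array([0.   , 0.001, 0.001]))
```

>>> {"name": "play_rows", "arguments": {
  "commands": [
    {"dx": -2.3,"dy": -4,"dz": 0,"rx": 0,"ry": 0,"rz": 0,"claw": 1},
    {"dx": -4.6,"dy": -8,"dz": 0,"rx": 0,"ry": 0,"rz": 0,"claw": 1},
    {"dx": -6.9,"dy": -12,"dz": 0,"rx": 0,"ry": 0,"rz": 0,"claw": 1},
    {"dx": -9.2,"dy": -16,"dz": 0,"rx": 0,"ry": 0,"rz": 0,"claw": 1},
    {"dx": -11.5,"dy": -20,"dz": 0,"rx": 0,"ry": 0,"rz": 0,"claw": 1}
  ]
}}

```text
time: 1.6
tool_pos: [0.4767, 0.0935, 0.3711]
tool_rot: [0.0, 0.017, 1.0, 0.0]
contact_force: [-0.2, 1.1, 0.6]
gripper_width: -0.003
```

>>> {"name": "play_rows", "arguments": {
  "commands": [
    {"dx": -2,"dy": -4,"dz": 0,"rx": 0,"ry": 0,"rz": 0,"claw": 1},
    {"dx": -3.4,"dy": -6.2,"dz": 0,"rx": 0,"ry": 0,"rz": 0,"claw": 1},
    {"dx": -3.4,"dy": -6.2,"dz": 0,"rx": 0,"ry": 0,"rz": 0,"claw": 1}
  ]
}}

```text
time: 1.9
tool_pos: [0.5092, 0.0277, 0.3698]
tool_rot: [-0.001, 0.02, 1.0, 0.0]
contact_force: [-0.5, -0.1, -0.4]
gripper_width: -0.001
```

```bash
python3 -c "
from h import *
now();print(cmd(-.005,.26))
for n in('top','scene'): 
  a=grab_frame(n); a=a[110:310,140:400] if n=='top' else a[120:320,220:480]
  cv2.imwrite(f'pics/{n}1.png',cv2.resize(a,None,fx=3,fy=3,interpolation=2))
"
```

```text
t 1.9 press [-0.2133 -0.0093  0.3698] F [-0.5 -0.1 -0.4] g -0.0
(array([ 0.16,  0.43, 10.98]), array([ 0.   , -0.002, -0.004]))
```

View pics/scene1.png

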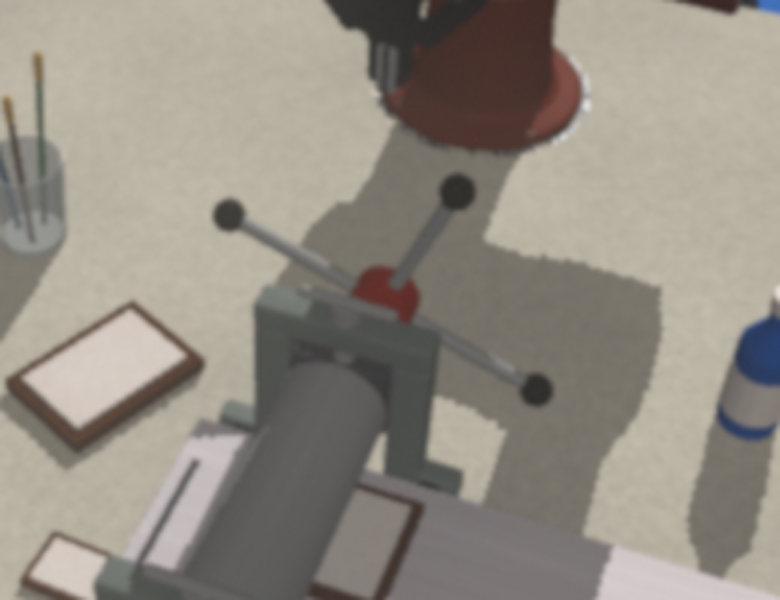

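>>> {"name": "play_rows", "arguments": {
  "commands": [
    {"dx": 0.2,"dy": 0,"dz": 4,"rx": 0,"ry": 0,"rz": 0,"claw": 1},
    {"dx": 0.2,"dy": 0,"dz": 8,"rx": 0,"ry": 0,"rz": 0,"claw": 1},
    {"dx": 0.2,"dy": 0,"dz": 10,"rx": 0,"ry": 0,"rz": 0,"claw": 1},
    {"dx": 0.2,"dy": 0.2,"dz": 11,"rx": 0,"ry": 0,"rz": 0,"claw": 1},
    {"dx": 0.2,"dy": 0.5,"dz": 11,"rx": 0,"ry": 0,"rz": 0,"claw": 1}
  ]
}}

```text
time: 2.5
tool_pos: [0.5055, 0.0366, 0.2592]
tool_rot: [-0.002, 0.017, 1.0, 0.001]
contact_force: [-0.7, -0.3, 0.7]
gripper_width: 0.003
```

```bash
cat > n.py <<'E'
from h import *
import sys
now()
a0=float(sys.argv[1]); 
for i in range(1,6): 
    a=a0+i*float(sys.argv[2]); d,r=cmd(*tip(a)); print(a,d,r)
E
python3 n.py 18 2
```

```text
t 2.5 press [-0.2174 -0.0006  0.2592] F [-0.7 -0.3  0.7] g 0.0
20.0 [-0.24  1.29 -0.01] [ 0.001 -0.003  0.001]
22.0 [-0.24  1.63  0.04] [ 0.001 -0.003  0.001]
24.0 [-0.24  1.97  0.1 ] [ 0.001 -0.003  0.001]
26.0 [-0.24  2.3   0.17] [ 0.001 -0.003  0.001]
28.0 [-0.24  2.64  0.25] [ 0.001 -0.003  0.001]
```

>>> {"name": "play_rows", "arguments": {
  "commands": [
    {"dx": -0.2,"dy": 0.4,"dz": 0,"rx": 0,"ry": 0,"rz": 0,"claw": 1},
    {"dx": -0.2,"dy": 0.8,"dz": 0,"rx": 0,"ry": 0,"rz": 0,"claw": 1},
    {"dx": -0.2,"dy": 1.1,"dz": 0,"rx": 0,"ry": 0,"rz": 0,"claw": 1},
    {"dx": -0.2,"dy": 1.35,"dz": 0,"rx": 0,"ry": 0,"rz": 0,"claw": 1},
    {"dx": -0.2,"dy": 1.6,"dz": 0.05,"rx": 0,"ry": 0,"rz": 0,"claw": 1}
  ]
}}

```text
time: 3.0
tool_pos: [0.5085, 0.052, 0.2598]
tool_rot: [-0.001, 0.017, 1.0, -0.0]
contact_force: [0.4, -4.4, 2.5]
gripper_width: 0.001
```

```bash
python3 n.py 22 2
```

```text
t 3.0 press [-0.2149  0.0149  0.2598] F [ 0.4 -4.4  2.5] g 0.0
24.0 [0.01 0.42 0.15] [-0.    -0.002  0.   ]
26.0 [0.01 0.76 0.23] [-0.    -0.002  0.   ]
28.0 [0.01 1.09 0.31] [-0.    -0.002  0.   ]
30.0 [0.01 1.43 0.41] [-0.    -0.002  0.   ]
32.0 [0.01 1.76 0.52] [-0.    -0.002  0.   ]
```

>>> {"name": "play_rows", "arguments": {
  "commands": [
    {"dx": 0,"dy": 0.4,"dz": 0.12,"rx": 0,"ry": 0,"rz": 0,"claw": 1},
    {"dx": 0,"dy": 0.75,"dz": 0.22,"rx": 0,"ry": 0,"rz": 0,"claw": 1},
    {"dx": 0,"dy": 1.1,"dz": 0.3,"rx": 0,"ry": 0,"rz": 0,"claw": 1},
    {"dx": 0,"dy": 1.43,"dz": 0.4,"rx": 0,"ry": 0,"rz": 0,"claw": 1},
    {"dx": 0,"dy": 1.76,"dz": 0.52,"rx": 0,"ry": 0,"rz": 0,"claw": 1}
  ]
}}

```text
time: 3.5
tool_pos: [0.5091, 0.0694, 0.2545]
tool_rot: [-0.001, 0.017, 1.0, -0.001]
contact_force: [0.5, -5.5, 1.6]
gripper_width: -0.001
```

```bash
python3 n.py 32 2; python3 -c "
from h import *
for n in('top','scene'): 
  a=grab_frame(n); a=a[110:310,140:400] if n=='top' else a[120:320,220:480]
  cv2.imwrite(f'pics/{n}2.png',cv2.resize(a,None,fx=3,fy=3,interpolation=2))
"
```

```text
t 3.5 press [-0.2148  0.0324  0.2545] F [ 0.5 -5.5  1.6] g -0.0
34.0 [0.02 0.35 0.11] [-0.002 -0.002  0.   ]
36.0 [0.02 0.67 0.24] [-0.002 -0.002  0.   ]
38.0 [0.02 1.   0.39] [-0.002 -0.002  0.   ]
40.0 [0.01 1.32 0.55] [-0.002 -0.002  0.   ]
42.0 [0.01 1.64 0.72] [-0.002 -0.002  0.   ]
```

View pics/scene2.png

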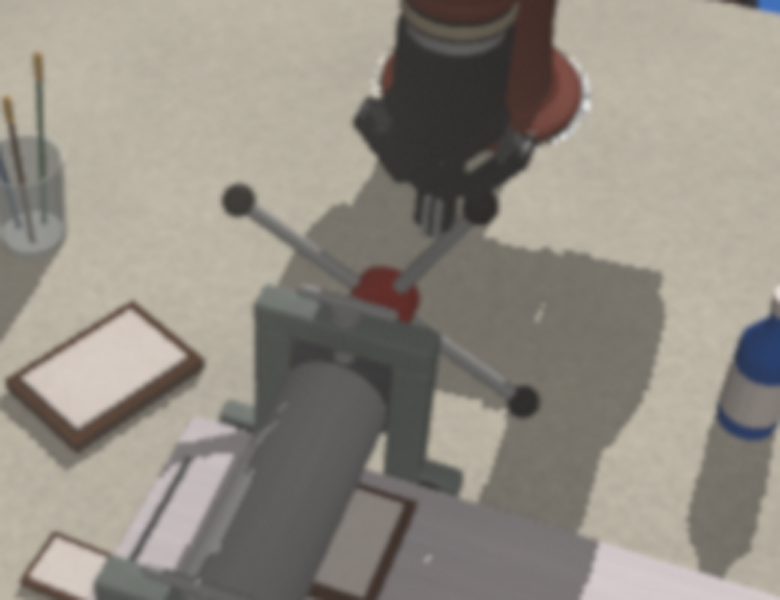

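>>> {"name": "play_rows", "arguments": {
  "commands": [
    {"dx": 0,"dy": 0.35,"dz": 0.11,"rx": 0,"ry": 0,"rz": 0,"claw": 1},
    {"dx": 0,"dy": 0.67,"dz": 0.24,"rx": 0,"ry": 0,"rz": 0,"claw": 1},
    {"dx": 0,"dy": 1.0,"dz": 0.39,"rx": 0,"ry": 0,"rz": 0,"claw": 1},
    {"dx": 0,"dy": 1.32,"dz": 0.55,"rx": 0,"ry": 0,"rz": 0,"claw": 1},
    {"dx": 0,"dy": 1.64,"dz": 0.72,"rx": 0,"ry": 0,"rz": 0,"claw": 1}
  ]
}}

```text
time: 4.1
tool_pos: [0.5094, 0.0853, 0.2464]
tool_rot: [-0.001, 0.017, 1.0, -0.002]
contact_force: [-0.2, -7.3, 0.4]
gripper_width: 0.0
```

```bash
python3 n.py 42 2
```

```text
t 4.1 press [-0.2151  0.0482  0.2464] F [-0.2 -7.3  0.4] g 0.0
44.0 [-0.01  0.37  0.1 ] [-0.003 -0.003  0.   ]
46.0 [-0.01  0.67  0.3 ] [-0.003 -0.003  0.   ]
48.0 [-0.01  0.98  0.5 ] [-0.003 -0.003  0.   ]
50.0 [-0.01  1.27  0.72] [-0.003 -0.003  0.   ]
52.0 [-0.01  1.56  0.96] [-0.003 -0.003  0.   ]
```

>>> {"name": "play_rows", "arguments": {
  "commands": [
    {"dx": 0,"dy": 0.35,"dz": 0.12,"rx": 0,"ry": 0,"rz": 0,"claw": 1},
    {"dx": 0,"dy": 0.67,"dz": 0.3,"rx": 0,"ry": 0,"rz": 0,"claw": 1},
    {"dx": 0,"dy": 0.98,"dz": 0.5,"rx": 0,"ry": 0,"rz": 0,"claw": 1},
    {"dx": 0,"dy": 1.27,"dz": 0.72,"rx": 0,"ry": 0,"rz": 0,"claw": 1},
    {"dx": 0,"dy": 1.56,"dz": 0.96,"rx": 0,"ry": 0,"rz": 0,"claw": 1}
  ]
}}

```text
time: 4.6
tool_pos: [0.5097, 0.0999, 0.2365]
tool_rot: [-0.002, 0.018, 1.0, -0.003]
contact_force: [-0.0, -7.7, 1.6]
gripper_width: 0.002
```

```bash
python3 n.py 52 2.2
```

```text
t 4.6 press [-0.2153  0.0628  0.2365] F [-0.  -7.7  1.6] g 0.0
54.2 [-0.03  0.41  0.24] [-0.006 -0.004 -0.   ]
56.4 [-0.03  0.71  0.52] [-0.006 -0.004 -0.   ]
58.6 [-0.04  1.    0.81] [-0.006 -0.004 -0.   ]
60.8 [-0.04  1.28  1.12] [-0.006 -0.004 -0.   ]
63.0 [-0.04  1.55  1.44] [-0.006 -0.004 -0.   ]
```

>>> {"name": "play_rows", "arguments": {
  "commands": [
    {"dx": 0,"dy": 0.38,"dz": 0.24,"rx": 0,"ry": 0,"rz": 0,"claw": 1},
    {"dx": 0,"dy": 0.7,"dz": 0.52,"rx": 0,"ry": 0,"rz": 0,"claw": 1},
    {"dx": 0,"dy": 1.0,"dz": 0.81,"rx": 0,"ry": 0,"rz": 0,"claw": 1},
    {"dx": 0,"dy": 1.28,"dz": 1.12,"rx": 0,"ry": 0,"rz": 0,"claw": 1},
    {"dx": 0,"dy": 1.55,"dz": 1.44,"rx": 0,"ry": 0,"rz": 0,"claw": 1}
  ]
}}

```text
time: 5.1
tool_pos: [0.5102, 0.1145, 0.2221]
tool_rot: [-0.002, 0.018, 1.0, -0.004]
contact_force: [0.3, -7.0, 2.3]
gripper_width: -0.001
```

```bash
python3 n.py 63 2.2
```

```text
t 5.1 press [-0.2154  0.0775  0.2221] F [ 0.3 -7.   2.3] g -0.0
65.2 [-0.04  0.34  0.34] [-0.008 -0.004 -0.001]
67.4 [-0.04  0.59  0.68] [-0.008 -0.004 -0.001]
69.6 [-0.04  0.83  1.04] [-0.008 -0.004 -0.001]
71.8 [-0.04  1.05  1.4 ] [-0.008 -0.004 -0.001]
74.0 [-0.05  1.26  1.78] [-0.008 -0.004 -0.001]
```

```bash
python3 -c "
from h import *
a=[cv2.resize(grab_frame(n)[s],None,fx=2.6,fy=2.6,interpolation=2) for n,s in(('scene',np.s_[120:270,270:420]),('top',np.s_[170:320,190:340]))]
cv2.imwrite('pics/m3.png',np.hstack(a))
"
```

```text
(no output)
```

View pics/m3.png

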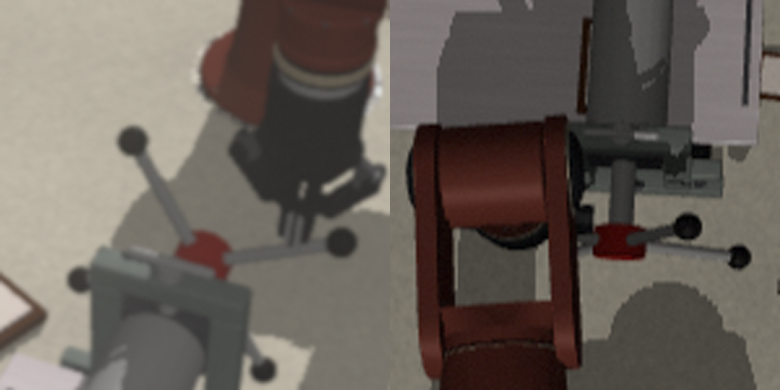

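>>> {"name": "play_rows", "arguments": {
  "commands": [
    {"dx": 0,"dy": 0.3,"dz": 0.34,"rx": -0.008,"ry": 0,"rz": 0,"claw": 1},
    {"dx": 0,"dy": 0.5,"dz": 0.68,"rx": -0.008,"ry": 0,"rz": 0,"claw": 1},
    {"dx": 0,"dy": 0.7,"dz": 1.04,"rx": -0.008,"ry": 0,"rz": 0,"claw": 1},
    {"dx": 0,"dy": 0.88,"dz": 1.4,"rx": -0.008,"ry": 0,"rz": 0,"claw": 1},
    {"dx": 0,"dy": 1.05,"dz": 1.78,"rx": -0.008,"ry": 0,"rz": 0,"claw": 1}
  ]
}}

```text
time: 5.7
tool_pos: [0.5106, 0.125, 0.2044]
tool_rot: [-0.002, 0.018, 1.0, -0.0]
contact_force: [-1.1, -5.6, 4.0]
gripper_width: 0.001
```

```bash
python3 n.py 74 2.5
```

```text
t 5.7 press [-0.2153  0.0879  0.2044] F [-1.1 -5.6  4. ] g 0.0
76.5 [-0.03  0.41  0.47] [-0.    -0.003 -0.   ]
79.0 [-0.03  0.61  0.92] [-0.    -0.003 -0.   ]
81.5 [-0.04  0.74  1.4 ] [-0.    -0.003 -0.   ]
84.0 [-0.04  0.83  1.88] [-0.    -0.003 -0.   ]
86.5 [-0.04  0.9   2.36] [-0.    -0.003 -0.   ]
```

>>> {"name": "play_rows", "arguments": {
  "commands": [
    {"dx": 0,"dy": 0.25,"dz": 0.45,"rx": 0,"ry": 0,"rz": 0,"claw": 1},
    {"dx": 0,"dy": 0.4,"dz": 0.9,"rx": 0,"ry": 0,"rz": 0,"claw": 1},
    {"dx": 0,"dy": 0.5,"dz": 1.4,"rx": 0,"ry": 0,"rz": 0,"claw": 1},
    {"dx": 0,"dy": 0.55,"dz": 1.88,"rx": 0,"ry": 0,"rz": 0,"claw": 1},
    {"dx": 0,"dy": 0.6,"dz": 2.36,"rx": 0,"ry": 0,"rz": 0,"claw": 1}
  ]
}}

```text
time: 6.2
tool_pos: [0.511, 0.1314, 0.1819]
tool_rot: [-0.001, 0.018, 1.0, 0.001]
contact_force: [-1.3, -3.0, 5.9]
gripper_width: -0.003
```

```bash
python3 n.py 86 2.0; python3 -c "
from h import *
a=[cv2.resize(grab_frame(n)[s],None,fx=2.6,fy=2.6,interpolation=2) for n,s in(('scene',np.s_[120:270,270:420]),('top',np.s_[170:320,190:340]))]
cv2.imwrite('pics/m4.png',np.hstack(a))
"
```

```text
t 6.2 press [-0.2151  0.0944  0.1819] F [-1.3 -3.   5.9] g -0.0
88.0 [-0.01  0.28  0.39] [ 0.001 -0.003 -0.   ]
90.0 [-0.01  0.56  0.79] [ 0.001 -0.003 -0.   ]
92.0 [-0.01  0.57  1.08] [ 0.001 -0.003 -0.   ]
94.0 [-0.01  0.58  1.38] [ 0.001 -0.003 -0.   ]
96.0 [-0.01  0.57  1.68] [ 0.001 -0.003 -0.   ]
```

View pics/m4.png

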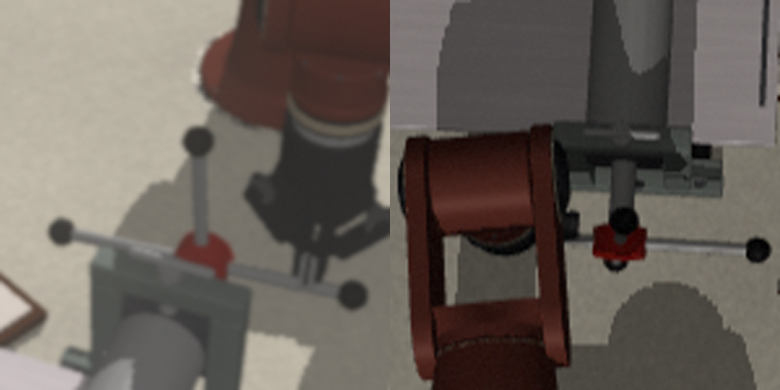

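>>> {"name": "play_rows", "arguments": {
  "commands": [
    {"dx": 0,"dy": 0.2,"dz": 0.4,"rx": 0,"ry": 0,"rz": 0,"claw": 1},
    {"dx": 0,"dy": 0.4,"dz": 0.75,"rx": 0,"ry": 0,"rz": 0,"claw": 1},
    {"dx": 0,"dy": 0.6,"dz": 1.0,"rx": 0,"ry": 0,"rz": 0,"claw": 1},
    {"dx": 0,"dy": 0.7,"dz": 1.2,"rx": 0,"ry": 0,"rz": 0,"claw": 1},
    {"dx": 0,"dy": 0.7,"dz": 1.3,"rx": 0,"ry": 0,"rz": 0,"claw": 1}
  ]
}}

```text
time: 6.8
tool_pos: [0.5117, 0.1388, 0.1691]
tool_rot: [-0.001, 0.018, 1.0, 0.001]
contact_force: [0.0, -3.6, 5.9]
gripper_width: -0.003
```

```bash
python3 -c "
from h import *
now();print(cmd(.13,.34))"
```

```text
t 6.8 press [-0.2147  0.1018  0.1691] F [ 0.  -3.6  5.9] g -0.0
(array([  0.05,   2.85, -17.09]), array([ 0.002, -0.002, -0.   ]))
```

>>> {"name": "play_rows", "arguments": {
  "commands": [
    {"dx": 0,"dy": 1,"dz": -2,"rx": 0,"ry": 0,"rz": 0,"claw": 1},
    {"dx": 0,"dy": 2.5,"dz": -6,"rx": 0,"ry": 0,"rz": 0,"claw": 1},
    {"dx": 0,"dy": 2.8,"dz": -10,"rx": 0,"ry": 0,"rz": 0,"claw": 1},
    {"dx": 0,"dy": 2.8,"dz": -14,"rx": 0,"ry": 0,"rz": 0,"claw": 1},
    {"dx": 0,"dy": 2.8,"dz": -18.2,"rx": 0,"ry": 0,"rz": 0,"claw": 1}
  ]
}}

```text
time: 7.3
tool_pos: [0.512, 0.1676, 0.3516]
tool_rot: [-0.002, 0.017, 1.0, 0.002]
contact_force: [1.0, -0.5, 0.5]
gripper_width: -0.001
```

```bash
python3 -c "
from h import *
now();print(cmd(-.05,.35))"
```

```text
t 7.3 press [-0.2154  0.1306  0.3516] F [ 1.  -0.5  0.5] g -0.0
(array([ -0.02, -18.06,   0.09]), array([ 0.003, -0.004,  0.001]))
```

>>> {"name": "play_rows", "arguments": {
  "commands": [
    {"dx": 0,"dy": -4,"dz": -0.2,"rx": 0,"ry": 0,"rz": 0,"claw": 1},
    {"dx": 0,"dy": -8,"dz": -0.2,"rx": 0,"ry": 0,"rz": 0,"claw": 1},
    {"dx": 0,"dy": -12,"dz": -0.2,"rx": 0,"ry": 0,"rz": 0,"claw": 1},
    {"dx": 0,"dy": -16,"dz": -0.2,"rx": 0,"ry": 0,"rz": 0,"claw": 1},
    {"dx": 0,"dy": -18,"dz": 0,"rx": 0,"ry": 0,"rz": 0,"claw": 1}
  ]
}}

```text
time: 7.8
tool_pos: [0.5055, -0.0138, 0.3504]
tool_rot: [-0.002, 0.018, 1.0, 0.003]
contact_force: [-0.3, -0.6, -0.2]
gripper_width: -0.0
```

```bash
python3 -c "
from h import *
now();print(cmd(-.05,.265))
a=[cv2.resize(grab_frame(n)[s],None,fx=2.6,fy=2.6,interpolation=2) for n,s in(('scene',np.s_[120:270,270:420]),('top',np.s_[170:320,190:340]))]
cv2.imwrite('pics/m5.png',np.hstack(a))"
```

```text
t 7.8 press [-0.2155 -0.0509  0.3504] F [-0.3 -0.6 -0.2] g -0.0
(array([-0.09,  0.05,  8.54]), array([ 0.005, -0.005, -0.   ]))
```

View pics/m5.png

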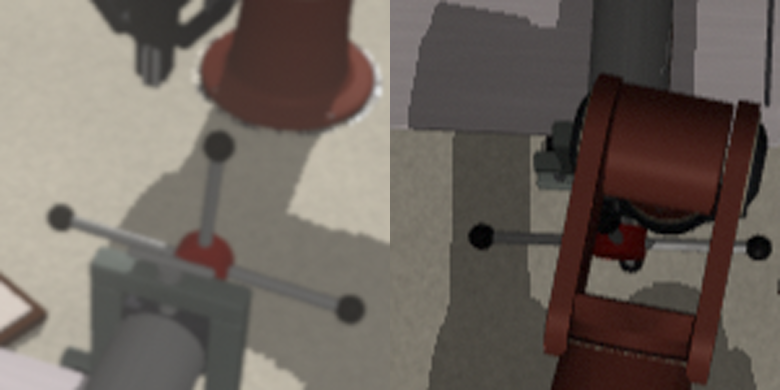

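```bash
cat >> h.py <<'E'
from scipy.optimize import least_squares
def qfit(S,q0,n="scene"):
    f=lambda v:(proj(n,W(PP,[ball(k,v[0]) for k in S]))-np.array(list(S.values()))).ravel()
    s=least_squares(f,[q0]);return s.x[0],np.degrees(s.x[0]),f(s.x).round(1)
E
python3 -c "
from h import *
print(qfit({3:(354.2,176.2),2:(293.5,203.5),0:(404.6,238.8)},1.6))"
```

```text
(np.float64(1.6254345255953369), np.float64(93.13053819146198), array([-0.3, -0.3, -0.6, -0.4, -0.6,  0.1]))
```

>>> {"name": "play_rows", "arguments": {
  "commands": [
    {"dx": 0,"dy": 0,"dz": 3,"rx": 0,"ry": 0,"rz": 0,"claw": 1},
    {"dx": -0.1,"dy": 0,"dz": 6,"rx": 0.005,"ry": -0.005,"rz": 0,"claw": 1},
    {"dx": -0.1,"dy": 0,"dz": 8,"rx": 0.005,"ry": -0.005,"rz": 0,"claw": 1},
    {"dx": -0.1,"dy": 0.3,"dz": 8.5,"rx": 0.005,"ry": -0.005,"rz": 0,"claw": 1},
    {"dx": -0.1,"dy": 1.0,"dz": 8.5,"rx": 0.005,"ry": -0.005,"rz": 0,"claw": 1}
  ]
}}

```text
time: 8.4
tool_pos: [0.5059, -0.0019, 0.2638]
tool_rot: [-0.001, 0.018, 1.0, 0.001]
contact_force: [0.5, 0.2, 0.8]
gripper_width: -0.0
```

```bash
python3 n.py 3 2
```

```text
t 8.4 press [-0.2155 -0.039   0.2638] F [0.5 0.2 0.8] g -0.0
5.0 [-0.05  2.68  0.07] [ 0.002 -0.003 -0.002]
7.0 [-0.05  3.01  0.09] [ 0.002 -0.003 -0.002]
9.0 [-0.05  3.34  0.11] [ 0.002 -0.003 -0.002]
11.0 [-0.05  3.67  0.15] [ 0.002 -0.003 -0.002]
13.0 [-0.05  4.    0.2 ] [ 0.002 -0.003 -0.002]
```

>>> {"name": "play_rows", "arguments": {
  "commands": [
    {"dx": 0,"dy": 0.6,"dz": 0,"rx": 0,"ry": 0,"rz": 0,"claw": 1},
    {"dx": 0,"dy": 1.1,"dz": 0,"rx": 0,"ry": 0,"rz": 0,"claw": 1},
    {"dx": 0,"dy": 1.5,"dz": 0,"rx": 0,"ry": 0,"rz": 0,"claw": 1},
    {"dx": 0,"dy": 1.8,"dz": 0,"rx": 0,"ry": 0,"rz": 0,"claw": 1},
    {"dx": 0,"dy": 2.1,"dz": 0,"rx": 0,"ry": 0,"rz": 0,"claw": 1}
  ]
}}

```text
time: 8.9
tool_pos: [0.5074, 0.0191, 0.2651]
tool_rot: [-0.0, 0.018, 1.0, 0.001]
contact_force: [1.0, -4.7, 3.3]
gripper_width: -0.0
```

>>> {"name": "play_rows", "arguments": {
  "commands": [
    {"dx": 0,"dy": 0.4,"dz": 0,"rx": 0,"ry": 0,"rz": 0,"claw": 1},
    {"dx": 0,"dy": 0.75,"dz": 0,"rx": 0,"ry": 0,"rz": 0,"claw": 1},
    {"dx": 0,"dy": 1.1,"dz": 0.05,"rx": 0,"ry": 0,"rz": 0,"claw": 1},
    {"dx": 0,"dy": 1.45,"dz": 0.1,"rx": 0,"ry": 0,"rz": 0,"claw": 1},
    {"dx": 0,"dy": 1.8,"dz": 0.15,"rx": 0,"ry": 0,"rz": 0,"claw": 1}
  ]
}}

```text
time: 9.4
tool_pos: [0.508, 0.0374, 0.2635]
tool_rot: [-0.0, 0.019, 1.0, 0.001]
contact_force: [1.0, -4.0, 2.4]
gripper_width: 0.001
```

```bash
python3 n.py 12 2
```

```text
t 9.4 press [-0.2148  0.0003  0.2635] F [ 1.  -4.   2.4] g 0.0
14.0 [0.02 0.23 0.19] [ 0.001 -0.001 -0.002]
16.0 [0.02 0.56 0.26] [ 0.001 -0.001 -0.002]
18.0 [0.02 0.88 0.33] [ 0.001 -0.001 -0.002]
20.0 [0.02 1.2  0.42] [ 0.001 -0.001 -0.002]
22.0 [0.02 1.54 0.47] [ 0.001 -0.001 -0.002]
```

>>> {"name": "play_rows", "arguments": {
  "commands": [
    {"dx": 0,"dy": 0.35,"dz": 0.1,"rx": 0,"ry": 0,"rz": 0,"claw": 1},
    {"dx": 0,"dy": 0.7,"dz": 0.2,"rx": 0,"ry": 0,"rz": 0,"claw": 1},
    {"dx": 0,"dy": 1.05,"dz": 0.33,"rx": 0,"ry": 0,"rz": 0,"claw": 1},
    {"dx": 0,"dy": 1.4,"dz": 0.42,"rx": 0,"ry": 0,"rz": 0,"claw": 1},
    {"dx": 0,"dy": 1.75,"dz": 0.5,"rx": 0,"ry": 0,"rz": 0,"claw": 1}
  ]
}}

```text
time: 9.9
tool_pos: [0.5087, 0.0553, 0.2587]
tool_rot: [-0.0, 0.018, 1.0, 0.001]
contact_force: [-1.2, -3.7, 3.4]
gripper_width: 0.0
```

```bash
python3 n.py 23 2.2
```

```text
t 9.9 press [-0.2148  0.0182  0.2587] F [-1.2 -3.7  3.4] g 0.0
25.2 [0.02 0.29 0.08] [ 0.001 -0.    -0.002]
27.4 [0.02 0.66 0.17] [ 0.001 -0.    -0.002]
29.6 [0.02 1.03 0.27] [ 0.001 -0.    -0.002]
31.8 [0.03 1.4  0.39] [ 0.001 -0.    -0.002]
34.0 [0.03 1.76 0.53] [ 0.001 -0.    -0.002]
```

Now the same path as the first stroke.

>>> {"name": "play_rows", "arguments": {
  "commands": [
    {"dx": 0,"dy": 0.35,"dz": 0.08,"rx": 0,"ry": 0,"rz": 0,"claw": 1},
    {"dx": 0,"dy": 0.7,"dz": 0.17,"rx": 0,"ry": 0,"rz": 0,"claw": 1},
    {"dx": 0,"dy": 1.05,"dz": 0.27,"rx": 0,"ry": 0,"rz": 0,"claw": 1},
    {"dx": 0,"dy": 1.4,"dz": 0.4,"rx": 0,"ry": 0,"rz": 0,"claw": 1},
    {"dx": 0,"dy": 1.76,"dz": 0.53,"rx": 0,"ry": 0,"rz": 0,"claw": 1}
  ]
}}

```text
time: 10.4
tool_pos: [0.5091, 0.0723, 0.2527]
tool_rot: [-0.001, 0.019, 1.0, -0.0]
contact_force: [-0.4, -6.9, -0.8]
gripper_width: 0.002
```

```bash
python3 n.py 34 2.2
```

```text
t 10.4 press [-0.215   0.0353  0.2527] F [-0.4 -6.9 -0.8] g 0.0
36.2 [0.   0.42 0.08] [-0.001 -0.001 -0.002]
38.4 [0.01 0.78 0.24] [-0.001 -0.001 -0.002]
40.6 [0.01 1.13 0.42] [-0.001 -0.001 -0.002]
42.8 [0.01 1.48 0.62] [-0.001 -0.001 -0.002]
45.0 [0.01 1.82 0.83] [-0.001 -0.001 -0.002]
```

>>> {"name": "play_rows", "arguments": {
  "commands": [
    {"dx": 0,"dy": 0.38,"dz": 0.1,"rx": 0,"ry": 0,"rz": 0,"claw": 1},
    {"dx": 0,"dy": 0.73,"dz": 0.25,"rx": 0,"ry": 0,"rz": 0,"claw": 1},
    {"dx": 0,"dy": 1.08,"dz": 0.43,"rx": 0,"ry": 0,"rz": 0,"claw": 1},
    {"dx": 0,"dy": 1.43,"dz": 0.63,"rx": 0,"ry": 0,"rz": 0,"claw": 1},
    {"dx": 0,"dy": 1.77,"dz": 0.84,"rx": 0,"ry": 0,"rz": 0,"claw": 1}
  ]
}}

```text
time: 10.9
tool_pos: [0.5094, 0.0891, 0.2434]
tool_rot: [-0.001, 0.019, 1.0, -0.002]
contact_force: [-0.1, -8.4, 0.9]
gripper_width: 0.002
```

```bash
python3 n.py 45 2.2
```

```text
t 10.9 press [-0.2152  0.052   0.2434] F [-0.1 -8.4  0.9] g 0.0
47.2 [-0.02  0.48  0.12] [-0.004 -0.003 -0.003]
49.4 [-0.02  0.8   0.35] [-0.004 -0.003 -0.003]
51.6 [-0.02  1.12  0.6 ] [-0.004 -0.003 -0.003]
53.8 [-0.02  1.44  0.87] [-0.004 -0.003 -0.003]
56.0 [-0.02  1.74  1.15] [-0.004 -0.003 -0.003]
```

>>> {"name": "play_rows", "arguments": {
  "commands": [
    {"dx": 0,"dy": 0.38,"dz": 0.16,"rx": 0,"ry": 0,"rz": 0,"claw": 1},
    {"dx": 0,"dy": 0.7,"dz": 0.38,"rx": 0,"ry": 0,"rz": 0,"claw": 1},
    {"dx": 0,"dy": 1.02,"dz": 0.62,"rx": 0,"ry": 0,"rz": 0,"claw": 1},
    {"dx": 0,"dy": 1.32,"dz": 0.9,"rx": 0,"ry": 0,"rz": 0,"claw": 1},
    {"dx": 0,"dy": 1.6,"dz": 1.18,"rx": 0,"ry": 0,"rz": 0,"claw": 1}
  ]
}}

```text
time: 11.4
tool_pos: [0.5099, 0.1041, 0.2311]
tool_rot: [-0.002, 0.019, 1.0, -0.004]
contact_force: [-0.7, -7.7, 1.4]
gripper_width: -0.004
```

```bash
python3 n.py 56 2.2
```

```text
t 11.4 press [-0.2153  0.067   0.2311] F [-0.7 -7.7  1.4] g -0.0
58.2 [-0.03  0.53  0.22] [-0.007 -0.003 -0.003]
60.4 [-0.03  0.81  0.52] [-0.007 -0.003 -0.003]
62.6 [-0.03  1.08  0.84] [-0.007 -0.003 -0.003]
64.8 [-0.03  1.34  1.17] [-0.007 -0.003 -0.003]
67.0 [-0.03  1.59  1.51] [-0.007 -0.003 -0.003]
```

>>> {"name": "play_rows", "arguments": {
  "commands": [
    {"dx": 0,"dy": 0.35,"dz": 0.28,"rx": -0.005,"ry": 0,"rz": 0,"claw": 1},
    {"dx": 0,"dy": 0.6,"dz": 0.57,"rx": -0.007,"ry": 0,"rz": 0,"claw": 1},
    {"dx": 0,"dy": 0.85,"dz": 0.88,"rx": -0.007,"ry": 0,"rz": 0,"claw": 1},
    {"dx": 0,"dy": 1.1,"dz": 1.2,"rx": -0.007,"ry": 0,"rz": 0,"claw": 1},
    {"dx": 0,"dy": 1.32,"dz": 1.54,"rx": -0.007,"ry": 0,"rz": 0,"claw": 1}
  ]
}}

```text
time: 11.9
tool_pos: [0.5103, 0.1163, 0.2156]
tool_rot: [-0.002, 0.019, 1.0, -0.001]
contact_force: [0.0, -5.3, 3.9]
gripper_width: 0.0
```

```bash
python3 n.py 67 2.2
```

```text
t 11.9 press [-0.2153  0.0793  0.2156] F [ 0.  -5.3  3.9] g 0.0
69.2 [-0.03  0.59  0.32] [-0.003 -0.003 -0.003]
71.4 [-0.03  0.81  0.69] [-0.003 -0.003 -0.003]
73.6 [-0.03  1.02  1.07] [-0.003 -0.003 -0.003]
75.8 [-0.03  1.22  1.45] [-0.003 -0.003 -0.003]
78.0 [-0.03  1.4   1.85] [-0.003 -0.003 -0.003]
```

>>> {"name": "play_rows", "arguments": {
  "commands": [
    {"dx": 0,"dy": 0.28,"dz": 0.36,"rx": 0,"ry": 0,"rz": 0,"claw": 1},
    {"dx": 0,"dy": 0.5,"dz": 0.72,"rx": 0,"ry": 0,"rz": 0,"claw": 1},
    {"dx": 0,"dy": 0.7,"dz": 1.1,"rx": 0,"ry": 0,"rz": 0,"claw": 1},
    {"dx": 0,"dy": 0.9,"dz": 1.48,"rx": 0,"ry": 0,"rz": 0,"claw": 1},
    {"dx": 0,"dy": 1.05,"dz": 1.87,"rx": 0,"ry": 0,"rz": 0,"claw": 1}
  ]
}}

```text
time: 12.4
tool_pos: [0.5109, 0.1264, 0.1973]
tool_rot: [-0.001, 0.019, 1.0, -0.002]
contact_force: [-0.8, -6.0, 4.9]
gripper_width: 0.004
```

```bash
python3 n.py 78 2.5
```

```text
t 12.4 press [-0.2151  0.0894  0.1973] F [-0.8 -6.   4.9] g 0.0
80.5 [-0.01  0.56  0.49] [-0.005 -0.003 -0.003]
83.0 [-0.01  0.66  0.96] [-0.005 -0.003 -0.003]
85.5 [-0.01  0.74  1.45] [-0.005 -0.003 -0.003]
88.0 [-0.01  0.79  1.93] [-0.005 -0.003 -0.003]
90.5 [-0.01  1.08  2.4 ] [-0.005 -0.003 -0.003]
```

>>> {"name": "play_rows", "arguments": {
  "commands": [
    {"dx": 0,"dy": 0.25,"dz": 0.48,"rx": 0,"ry": 0,"rz": 0,"claw": 1},
    {"dx": 0,"dy": 0.45,"dz": 0.96,"rx": 0,"ry": 0,"rz": 0,"claw": 1},
    {"dx": 0,"dy": 0.6,"dz": 1.43,"rx": 0,"ry": 0,"rz": 0,"claw": 1},
    {"dx": 0,"dy": 0.75,"dz": 1.9,"rx": 0,"ry": 0,"rz": 0,"claw": 1},
    {"dx": 0,"dy": 0.9,"dz": 2.35,"rx": 0,"ry": 0,"rz": 0,"claw": 1}
  ]
}}

```text
time: 12.9
tool_pos: [0.5117, 0.1352, 0.1746]
tool_rot: [-0.001, 0.019, 1.0, -0.003]
contact_force: [-0.1, -4.1, 6.1]
gripper_width: -0.002
```

>>> {"name": "play_rows", "arguments": {
  "commands": [
    {"dx": 0,"dy": 0.15,"dz": 0.3,"rx": 0,"ry": 0,"rz": 0,"claw": 1},
    {"dx": 0,"dy": 0.25,"dz": 0.5,"rx": 0,"ry": 0,"rz": 0,"claw": 1},
    {"dx": 0,"dy": 0.3,"dz": 0.65,"rx": 0,"ry": 0,"rz": 0,"claw": 1}
  ]
}}

```text
time: 13.2
tool_pos: [0.5122, 0.1383, 0.169]
tool_rot: [-0.0, 0.019, 1.0, -0.003]
contact_force: [0.8, -1.4, 5.5]
gripper_width: -0.001
```

```bash
python3 -c "
from h import *
now();print(cmd(.13,.35))"
```

```text
t 13.2 press [-0.2142  0.1014  0.169 ] F [ 0.8 -1.4  5.5] g -0.0
(array([  0.09,   2.76, -18.11]), array([-0.005, -0.   , -0.003]))
```

>>> {"name": "play_rows", "arguments": {
  "commands": [
    {"dx": 0,"dy": 1,"dz": -2,"rx": 0,"ry": 0,"rz": 0,"claw": 1},
    {"dx": 0,"dy": 2.5,"dz": -6,"rx": -0.005,"ry": 0,"rz": 0,"claw": 1},
    {"dx": 0,"dy": 2.8,"dz": -10,"rx": -0.005,"ry": 0,"rz": 0,"claw": 1},
    {"dx": 0,"dy": 2.8,"dz": -14,"rx": -0.005,"ry": 0,"rz": 0,"claw": 1},
    {"dx": 0,"dy": 2.8,"dz": -18.2,"rx": -0.005,"ry": 0,"rz": 0,"claw": 1}
  ]
}}

```text
time: 13.7
tool_pos: [0.5125, 0.1686, 0.3512]
tool_rot: [-0.001, 0.019, 1.0, 0.001]
contact_force: [0.2, 0.6, -0.0]
gripper_width: 0.0
```

>>> {"name": "play_rows", "arguments": {
  "commands": [
    {"dx": 0,"dy": -4,"dz": -0.2,"rx": 0,"ry": 0,"rz": 0,"claw": 1},
    {"dx": 0,"dy": -8,"dz": -0.2,"rx": 0,"ry": 0,"rz": 0,"claw": 1},
    {"dx": 0,"dy": -12,"dz": -0.2,"rx": 0,"ry": 0,"rz": 0,"claw": 1},
    {"dx": 0,"dy": -16,"dz": -0.2,"rx": 0,"ry": 0,"rz": 0,"claw": 1},
    {"dx": 0,"dy": -18,"dz": 0,"rx": 0,"ry": 0,"rz": 0,"claw": 1}
  ]
}}

```text
time: 14.2
tool_pos: [0.5056, -0.0126, 0.3504]
tool_rot: [-0.001, 0.019, 1.0, 0.002]
contact_force: [0.9, 0.3, 0.1]
gripper_width: -0.002
```

```bash
python3 -c "
from h import *
now();print(cmd(-.04,.264))
a=[cv2.resize(grab_frame(n)[s],None,fx=2.6,fy=2.6,interpolation=2) for n,s in(('scene',np.s_[120:270,270:420]),('top',np.s_[110:260,200:350]))]
cv2.imwrite('pics/m6.png',np.hstack(a))"
```

```text
t 14.2 press [-0.2155 -0.0498  0.3504] F [0.9 0.3 0.1] g -0.0
(array([-0.07,  0.95,  8.64]), array([ 0.003, -0.003, -0.003]))
```

View pics/m6.png

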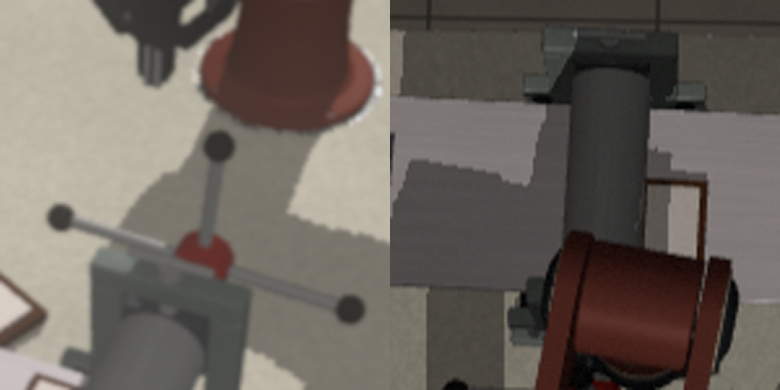

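```bash
cat >> h.py <<'E'
def press(w):
    d=w[:2]-PP[:2];c,s=np.cos(PP[2]),np.sin(PP[2]);return np.round([c*d[0]+s*d[1],-s*d[0]+c*d[1]],4)
E
python3 -c "
from h import *
print(press(ray('top',321.9,180.4,.1265)),press(ray('top',200+(703-390)/2.6,110+262/2.6,.1265)))"
```

```text
[ 0.0186 -0.1022] [-0.0645 -0.1019]
```

>>> {"name": "play_rows", "arguments": {
  "commands": [
    {"dx": 0,"dy": 0,"dz": 3,"rx": 0,"ry": 0,"rz": 0,"claw": 1},
    {"dx": -0.1,"dy": 0,"dz": 6,"rx": 0.003,"ry": -0.003,"rz": 0,"claw": 1},
    {"dx": -0.1,"dy": 0,"dz": 8,"rx": 0.003,"ry": -0.003,"rz": 0,"claw": 1},
    {"dx": -0.1,"dy": 0.3,"dz": 8.6,"rx": 0.003,"ry": -0.003,"rz": 0,"claw": 1},
    {"dx": -0.1,"dy": 1.0,"dz": 8.6,"rx": 0.003,"ry": -0.003,"rz": 0,"claw": 1}
  ]
}}

```text
time: 14.8
tool_pos: [0.5061, -0.0008, 0.2626]
tool_rot: [-0.002, 0.02, 1.0, 0.001]
contact_force: [-0.1, 0.2, -0.4]
gripper_width: 0.001
```

>>> {"name": "play_rows", "arguments": {
  "commands": [
    {"dx": 0,"dy": 0.6,"dz": 0,"rx": 0,"ry": 0,"rz": 0,"claw": 1},
    {"dx": 0,"dy": 1.1,"dz": 0,"rx": 0,"ry": 0,"rz": 0,"claw": 1},
    {"dx": 0,"dy": 1.5,"dz": 0,"rx": 0,"ry": 0,"rz": 0,"claw": 1},
    {"dx": 0,"dy": 1.8,"dz": 0,"rx": 0,"ry": 0,"rz": 0,"claw": 1},
    {"dx": 0,"dy": 2.1,"dz": 0,"rx": 0,"ry": 0,"rz": 0,"claw": 1}
  ]
}}

```text
time: 15.3
tool_pos: [0.5075, 0.0201, 0.2637]
tool_rot: [-0.001, 0.02, 1.0, 0.0]
contact_force: [0.0, -3.7, 2.7]
gripper_width: -0.002
```

>>> {"name": "play_rows", "arguments": {
  "commands": [
    {"dx": 0,"dy": 0.4,"dz": 0,"rx": 0,"ry": 0,"rz": 0,"claw": 1},
    {"dx": 0,"dy": 0.75,"dz": 0,"rx": 0,"ry": 0,"rz": 0,"claw": 1},
    {"dx": 0,"dy": 1.1,"dz": 0.05,"rx": 0,"ry": 0,"rz": 0,"claw": 1},
    {"dx": 0,"dy": 1.45,"dz": 0.1,"rx": 0,"ry": 0,"rz": 0,"claw": 1},
    {"dx": 0,"dy": 1.8,"dz": 0.15,"rx": 0,"ry": 0,"rz": 0,"claw": 1}
  ]
}}

```text
time: 15.8
tool_pos: [0.5082, 0.0384, 0.2622]
tool_rot: [-0.001, 0.02, 1.0, 0.0]
contact_force: [-1.4, -4.0, 1.4]
gripper_width: -0.002
```

```bash
python3 n.py 12 2
```

```text
t 15.8 press [-0.2147  0.0014  0.2622] F [-1.4 -4.   1.4] g -0.0
14.0 [0.03 0.13 0.06] [ 0.001 -0.001 -0.005]
16.0 [0.03 0.46 0.12] [ 0.001 -0.001 -0.005]
18.0 [0.03 0.78 0.2 ] [ 0.001 -0.001 -0.005]
20.0 [0.04 1.1  0.29] [ 0.001 -0.001 -0.005]
22.0 [0.04 1.44 0.34] [ 0.001 -0.001 -0.005]
```

>>> {"name": "play_rows", "arguments": {
  "commands": [
    {"dx": 0,"dy": 0.35,"dz": 0.08,"rx": 0,"ry": 0,"rz": 0,"claw": 1},
    {"dx": 0,"dy": 0.7,"dz": 0.16,"rx": 0,"ry": 0,"rz": 0,"claw": 1},
    {"dx": 0,"dy": 1.05,"dz": 0.25,"rx": 0,"ry": 0,"rz": 0,"claw": 1},
    {"dx": 0,"dy": 1.4,"dz": 0.33,"rx": 0,"ry": 0,"rz": 0,"claw": 1},
    {"dx": 0,"dy": 1.75,"dz": 0.4,"rx": 0,"ry": 0,"rz": 0,"claw": 1}
  ]
}}

```text
time: 16.3
tool_pos: [0.5088, 0.0562, 0.2581]
tool_rot: [-0.001, 0.02, 1.0, 0.0]
contact_force: [0.2, -3.8, 1.2]
gripper_width: 0.0
```

>>> {"name": "play_rows", "arguments": {
  "commands": [
    {"dx": 0,"dy": 0.35,"dz": 0.08,"rx": 0,"ry": 0,"rz": 0,"claw": 1},
    {"dx": 0,"dy": 0.7,"dz": 0.17,"rx": 0,"ry": 0,"rz": 0,"claw": 1},
    {"dx": 0,"dy": 1.05,"dz": 0.27,"rx": 0,"ry": 0,"rz": 0,"claw": 1},
    {"dx": 0,"dy": 1.4,"dz": 0.4,"rx": 0,"ry": 0,"rz": 0,"claw": 1},
    {"dx": 0,"dy": 1.76,"dz": 0.53,"rx": 0,"ry": 0,"rz": 0,"claw": 1}
  ]
}}

```text
time: 16.8
tool_pos: [0.5094, 0.0734, 0.2525]
tool_rot: [-0.001, 0.02, 1.0, -0.001]
contact_force: [0.1, -7.1, 0.2]
gripper_width: -0.004
```

```bash
python3 n.py 34 2; python3 -c "
from h import *
a=[cv2.resize(grab_frame(n)[s],None,fx=2.6,fy=2.6,interpolation=2) for n,s in(('scene',np.s_[120:270,270:420]),('top',np.s_[110:260,200:350]))]
cv2.imwrite('pics/m7.png',np.hstack(a))"
```

```text
t 16.8 press [-0.2147  0.0364  0.2525] F [ 0.1 -7.1  0.2] g -0.0
36.0 [0.03 0.28 0.04] [-0.001 -0.002 -0.005]
38.0 [0.04 0.6  0.19] [-0.001 -0.002 -0.005]
40.0 [0.04 0.93 0.35] [-0.001 -0.002 -0.005]
42.0 [0.04 1.24 0.52] [-0.001 -0.002 -0.005]
44.0 [0.04 1.56 0.71] [-0.001 -0.002 -0.005]
```

View pics/m7.png

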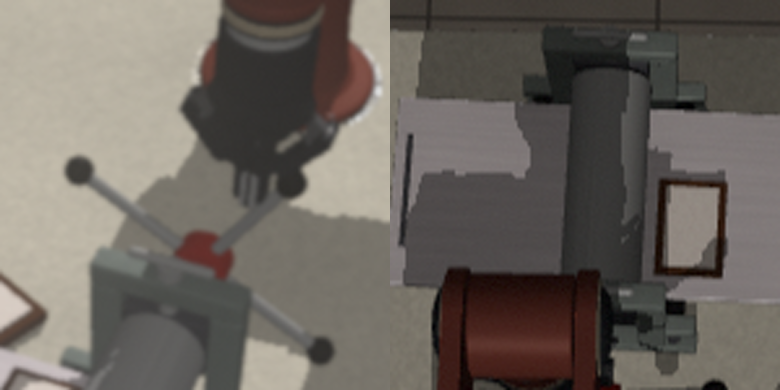

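```bash
python3 -c "
from h import *
c=[press(ray('top',200+(u-390)/2.6,110+v/2.6,.1265)) for u,v in((661,181),(726,184),(721,276),(656,272))];print(c,np.mean(c,0))
f=lambda u,v:(270+u/2.6,120+v/2.6)
print(qfit({2:f(292,184),1:f(79,170),3:f(320,350)},3.75))"
```

```text
[array([ 0.0184, -0.055 ]), array([ 0.0186, -0.1217]), array([-0.0781, -0.1208]), array([-0.0773, -0.0547])] [-0.0296  -0.08805]
(np.float64(3.6867288857000027), np.float64(211.23400535957904), array([-0.5, -0.4, -0.3, -0.5, -0.8,  0.2]))
```

>>> {"name": "play_rows", "arguments": {
  "commands": [
    {"dx": 0,"dy": 0.35,"dz": 0.09,"rx": 0,"ry": 0,"rz": 0,"claw": 1},
    {"dx": 0,"dy": 0.68,"dz": 0.22,"rx": 0,"ry": 0,"rz": 0,"claw": 1},
    {"dx": 0,"dy": 1.0,"dz": 0.36,"rx": 0,"ry": 0,"rz": 0,"claw": 1},
    {"dx": 0,"dy": 1.25,"dz": 0.52,"rx": 0,"ry": 0,"rz": 0,"claw": 1},
    {"dx": 0,"dy": 1.3,"dz": 0.54,"rx": 0,"ry": 0,"rz": 0,"claw": 1}
  ]
}}

```text
time: 17.4
tool_pos: [0.5096, 0.0862, 0.2461]
tool_rot: [-0.002, 0.02, 1.0, -0.001]
contact_force: [-0.0, -7.0, -0.5]
gripper_width: -0.0
```

>>> {"name": "play_rows", "arguments": {
  "commands": [
    {"dx": 0,"dy": -0.5,"dz": -0.3,"rx": 0,"ry": 0,"rz": 0,"claw": 1},
    {"dx": 0,"dy": -1.5,"dz": -1,"rx": 0,"ry": 0,"rz": 0,"claw": 1},
    {"dx": 0,"dy": -3,"dz": -4,"rx": 0,"ry": 0,"rz": 0,"claw": 1},
    {"dx": 0,"dy": -3,"dz": -8,"rx": 0,"ry": 0,"rz": 0,"claw": 1},
    {"dx": 0,"dy": -3,"dz": -12,"rx": 0,"ry": 0,"rz": 0,"claw": 1}
  ]
}}

```text
time: 17.9
tool_pos: [0.5084, 0.0561, 0.3676]
tool_rot: [-0.002, 0.02, 1.0, -0.0]
contact_force: [0.6, -0.0, -0.8]
gripper_width: 0.002
```

>>> {"name": "play_rows", "arguments": {
  "commands": [
    {"dx": 4,"dy": 0,"dz": -1,"rx": 0,"ry": 0,"rz": 0,"claw": 1},
    {"dx": 7,"dy": 0,"dz": -1,"rx": 0,"ry": 0,"rz": 0,"claw": 1},
    {"dx": 9,"dy": 0,"dz": -1,"rx": 0,"ry": 0,"rz": 0,"claw": 1},
    {"dx": 9,"dy": 0,"dz": -1,"rx": 0,"ry": 0,"rz": 0,"claw": 1}
  ]
}}

```text
time: 18.3
tool_pos: [0.4174, 0.06, 0.3796]
tool_rot: [-0.0, 0.02, 1.0, 0.0]
contact_force: [0.3, -0.4, -0.6]
gripper_width: -0.003
```

```bash
python3 -c "
from h import *
now()
a=[cv2.resize(grab_frame(n)[s],None,fx=2.6,fy=2.6,interpolation=2) for n,s in(('scene',np.s_[120:270,270:420]),('top',np.s_[110:260,200:350]))]
cv2.imwrite('pics/m8.png',np.hstack(a)); cv2.imwrite('pics/s8.png',grab_frame('scene'))"
```

```text
t 18.3 press [-0.3062  0.0197  0.3796] F [ 0.3 -0.4 -0.6] g -0.0
```

View pics/m8.png

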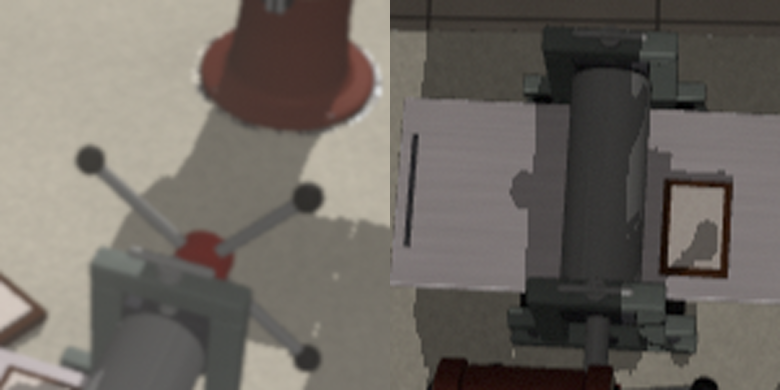

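View pics/s8.png

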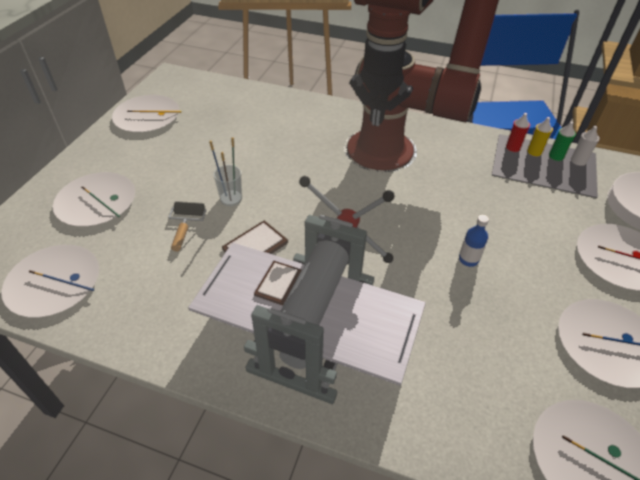

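```bash
python3 -c "
from h import *
c=[press(ray('top',200+(u-390)/2.6,110+v/2.6,.1265)) for u,v in((667,180),(732,183),(727,277),(661,274))];print(np.mean(c,0))
f=lambda u,v:(270+u/2.6,120+v/2.6)
q=qfit({2:f(308,198),1:f(90,160),3:f(307,357)},3.85);print(q, .0435-.04*(q[0]-.361))
from plant import ticket
print(ticket.job_done())"
```

```text
[-0.02955  -0.093925]
(np.float64(3.8186809390358163), np.float64(218.79430111380628), array([-0.4, -0.4, -0.4, -0.5, -0.7,  0.3])) -0.09480723756143265
the job is handed in; nothing more can be done
None
```

The print is pulled: the block is wholly out from under the roller, with its centre about 94 mm past the roller's axis (allowed: 75 to 125 mm). The job was handed in at about 18.5 s of the 72 s.

- **What I did:** I pushed the star wheel in three strokes with the shut fingertip, turning it from 0.36 to about 3.82 rad. I always pushed in the right direction and never gripped the wheel. The force read at the end of each move stayed under about 9 N.
- **Block position:** Its corners in the top picture put the centre at -93.9 mm, and the wheel's turn in the scene picture gives -94.8 mm. The two agree to within 1 mm.
- **Hand-in state:** The arm was lifted clear and touched nothing. In the last scene picture, the bottle, brush cup and hand inking roller stand where they were.
- **Failed or odd:** My first move call was refused because each row needs every field. It moved nothing. At the start of strokes 2 and 3 the finger was set to meet the ball at the spoke's end first. No check failed or disagreed.

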